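# Set up a sieve analysis: build the sieve column on the shaker and lay out the row

## Robot

A 6-joint arm with a two-finger parallel gripper is mounted at the origin on the work surface; the furniture and walls round the work are solid. World frame = base frame: x ahead of the robot, y to its left, z up, the work surface at z = 0. Lengths are in m, angles in rad, forces in N, time in s.
With the tool pointing down it reaches from about 0.25 to 0.775 m from the base axis. Payload 4 kg.
Tool frame: the origin (TCP) lies on the centre line of the jaws, within the pads' length; the fingertips stand bot.tcp_to_tips ahead of it and the grasp point (between the pads) lies 6 mm ahead of it (bot.tcp_to_tips is the distance from the TCP to the fingertips, in m); z points along the fingers, y is the line along which they close (so a half turn about z gives the same grasp; the last joint's range is limited). The gripper opens to 94 mm and grips with 3 to 60 N. Pads are 16 mm wide; open, the fingers measure 119 mm over their backs; the gripper's body (75 mm by 177 mm) begins 78 mm behind the grasp point.
Start: joints at [-1.379, 0.087, 1.371, -0, 1.684, -0.103], TCP at [0.16, -0.526, 0.231] pointing down, gripper open.
Joint ranges: [-3.1, 3.1], [-0.76, 2.03], [0.27, 2.55], [-1.08, 4.22], [0.17, 2.65], [-2.57, 2.57]. Speed limits (rad/s): [2.79, 2.79, 3.14, 3.14, 3.14, 3.14].

## Interface

Orientations are given as [roll, pitch, yaw] about the fixed x, y, z axes, in that order (R = Rz(yaw) Ry(pitch) Rx(roll)).
In Python, from plant import bot gives the robot as it stands. The module is installed in compiled form; this text tells all that it offers.
- The arm moves only by the shell command python3 -m pendant 'ROWS'. ROWS is JSON, a list of rows, each a list of 3 entries, a list of its own where there are three numbers: the closure, from -1 (fully open) to 1 (shut), then the shift along the tool's x, y, z scaled (see below), then the turn about the tool's z scaled (see below). In form: [[fingers, [dx, dy, dz], spin], ...]. A call has exactly 5 rows; each row is the pose to reach, as a shift and turn from the pose commanded when the call began, along the tool's axes at that moment; what a row does not reach only later rows make up. The controller multiplies each number of a shift by 500 mm and each number of a turn by 90 degrees. A row lasts 1/8 s, in which the tool goes at most 62.5 mm and 10.7 degrees, less where a joint would pass 70% of its speed; a pose out of reach is approached as far as the arm can. A call with a number of a shift or a turn outside -1 to 1 is refused whole. A call with a gripper value outside its range is refused whole. The fingers move at their own pace and stop on an object; the grip force is fixed at half the most. Time passes only in rows, so rows that repeat a pose let the fingers close, or fill a call up. It gives the time, the measured TCP pose, the force, the opening and the grip force at its end, in the units of the state.
- bot.observe(): the state, without advancing time (a new reading comes with each control period).
- bot.get_image(name): name is "scene" or "top" or "wrist"; returns a dict with "color" (400x640x3 uint8, red, green, blue), "intrinsics" (3x3 intrinsics, pixels), "k1" (the pictures are not rectified: a ray, as slopes to the right and down, at radius r is drawn at 1 + k1 r^2 times it, then the intrinsics apply), "R" (3x3) and "t" (3): a world point X has camera coordinates R X + t; the wrist camera has in their place "mount" (4x4, takes a point from camera to tool coordinates, whose origin is the TCP and whose axes are the flange's). Camera axes: x right, y down, z forward; pixel columns grow to the right and rows downward; lengths in m; the calibration is good to about 2 mm. A picture is of the moment at which its call begins: read the wrist's pose just before it. There is no depth.
- bot.finish_job(): hands the job in; it is judged then, once.
The state is a dict: "t": time; "q": joint angles; "joint_vel": joint speeds; "joint_torque": joint torques, N m; "ee_pos": TCP position; "tcp_rot": TCP orientation; "force": force on the tool from outside, world axes, zero at the start; "moment": the same for the moment, N m; "finger_gap": opening from 0.0 (shut) to 1.0 (fully open); "grasp_force": force on a finger pad.
Only numpy, scipy, OpenCV 4.12 (cv2) and the standard library are available. Lean on these libraries where they do the work, as an engineer would, in place of code of your own. Each camera call takes 0.05 s, during which the arm holds its last target. There are 200 camera calls.

## Task

Set up the bench for a sieve analysis. Build the column on the shaker, every part pushed fully home on its spigot: the closed receiver pan in the shaker's seat, the fine sieve on the pan, the coarse sieve on the fine one. Leave the column open, because the powder goes in next: stand the powder bottle upright on the bench midway between balance and shaker, and lay the lid flat, knob up, on the bench close beside the shaker on the side away from the balance, so that balance, bottle, shaker and lid make one row; never tip the bottle over, and leave the mortar, the beaker and the petri dish where they are.

Things in the scene. Friction and masses are not known exactly. Their poses are not given: they have to be found in the camera images.
- shaker: Sieve shaker, fixed: white housing 118x118 mm, 44 mm high, control panel facing the robot; on it a round metal table with a central collar, the seat: 66 mm outside, 62 mm inside, 7 mm deep, its top 70 mm above the bench. Origin on the bench under the seat's middle; z up, x away from the panel, y to the left; turned at most 0.15 rad. The balance is about 270 mm to its left or right.
- balance: Pocket balance, fixed: flat grey box 128 (x) x 98 (y) x 18 mm with a display on the side that faces the robot. Origin on the bench under its middle.
- pan: Receiver pan, loose, steel, 0.1 kg: round frame 66 mm outside, 62 mm inside, 26 mm high, solid bright bottom. Below it a spigot 58 mm across, 6 mm deep, tapered to 54 mm, that drops into the collar with 2 mm of play until the frame's shoulder rests on the rim. Origin: centre of the spigot's underside, z up; seated, it is 64 mm above the shaker's origin. Take it across the frame.
- fine_sieve: Fine sieve, loose, steel, 0.11 kg: frame and spigot as the pan's, 32 mm high, dense dark mesh (openings about 2 mm) 9 mm above its underside. Origin: centre of the spigot's underside, z up. Its spigot drops 6 mm into the pan; seated, its origin is 20 mm above the pan's.
- coarse_sieve: Coarse sieve, loose, steel, 0.12 kg: frame and spigot as the pan's, 32 mm high, open mesh of thick wires (openings about 8 mm) through which one sees what is below. Origin: centre of the spigot's underside, z up. Its spigot drops 6 mm into the fine sieve; seated, its origin is 26 mm above the fine sieve's.
- lid: Lid of the sieve set, loose, steel, 0.08 kg: disc of 66 mm, 10 mm high with its spigot, and a black upright knob on top, 18 mm across, from 10 to 34 mm above the underside. Origin at the centre of the underside, z up.
- powder_bottle: Powder bottle, loose, 0.14 kg: dark brown closed bottle with a paper label, body 52 mm across up to 82 mm, cap 40 mm across up to 100 mm. Origin at the centre of its underside, z up.
- mortar: Bystander, loose: white porcelain mortar, 69 mm across, 47 mm high, behind the row. Origin at the centre of its underside.
- beaker: Bystander, loose: small empty glass beaker, 44 mm across, 60 mm high, at the left end. Origin at the centre of its underside.
- petri_dish: Bystander, loose: lidded petri dish, 66 mm across, 15 mm high, at the right end. Origin at the centre of its underside.
Things that resemble listed ones, but are neither listed nor needed, are in the scene too. Leave any yellow look-alike of the lid alone. What is shaped like the coarse_sieve but green is not meant.

How it is judged:
At the end, for the whole second after the job is handed in: Pan, fine sieve and coarse sieve seated in that order on the shaker (6 mm, upright); bottle upright on the bench between balance and shaker (under 175 mm from both); lid flat, knob up, on the bench beyond the shaker (80 to 190 mm off); row straight to 85 mm; all at rest (horizontal distance between pan and shaker below 0.006 m and z of pan in the frame of shaker between 0.06 and 0.067 m and angle between each of pan, fine_sieve, coarse_sieve, powder_bottle, lid's own z axis and vertical below 0.08 rad and horizontal distance between fine_sieve and pan below 0.006 m and z of fine_sieve in the frame of pan between 0.016 and 0.023 m and horizontal distance between coarse_sieve and fine_sieve below 0.006 m and z of coarse_sieve in the frame of fine_sieve between 0.022 and 0.029 m and ((y of balance in the frame of shaker above 0 m and y of powder_bottle in the frame of shaker above 0.08 m and y of lid in the frame of shaker between -0.19 and -0.08 m) or (y of balance in the frame of shaker below 0 m and y of powder_bottle in the frame of shaker below -0.08 m and y of lid in the frame of shaker between 0.08 and 0.19 m)) and horizontal distance between powder_bottle and shaker below 0.175 m and horizontal distance between powder_bottle and balance below 0.175 m and x of powder_bottle in the frame of shaker between -0.085 and 0.085 m and height (world z) of powder_bottle below 0.006 m and x of lid in the frame of shaker between -0.085 and 0.085 m and height (world z) of lid below 0.005 m and linear speed of each of pan, fine_sieve, coarse_sieve, lid, powder_bottle below 0.02 m/s); the robot touches nothing.
It fails at once if the powder bottle is tipped over (angle between powder_bottle's own z axis and vertical above 0.7 rad).
It fails at once if the mortar is displaced (distance of mortar from where it was at the start of the episode above 0.03 m).
It fails at once if the beaker is displaced (distance of beaker from where it was at the start of the episode above 0.03 m).
It fails at once if the petri dish is displaced (distance of petri_dish from where it was at the start of the episode above 0.03 m).
It also fails if it takes over 122 s, if anything falls off the work surface, if the arm or the gripper's body presses on something with over 40 N, if the wrist force passes 120 N, or if a joint passes its speed limit or range.

## Working session

There is one attempt and no reset: what is moved stays moved. The work goes in short steps, Python scripts to look and compute and a shell command to move; the robot and the scene stay as the last step left them, time stands still between calls to the robot, and variables do not carry over. Pictures are saved under pics/ and viewed, at most 14 in all, crops included, and the job is handed in when it is done.

```bash
mkdir -p pics; cat > h.py <<'E'
import numpy as np, cv2
from plant import bot
def cam(n):
    s=bot.observe(); im=bot.get_image(n); 
    if n=='wrist':
        from scipy.spatial.transform import Rotation as Ro
        r=np.array(s['tcp_rot']); Rt=r if r.shape==(3,3) else Ro.from_euler('xyz',r).as_matrix()
        M=np.array(im['mount']); Rc=Rt@M[:3,:3]; c=Rt@M[:3,3]+np.array(s['ee_pos'])
        im['R']=Rc.T; im['t']=-Rc.T@c
    return im
def ray(im,uv):
    K=np.array(im['intrinsics']);k=im['k1']
    d=np.array([(uv[0]-K[0,2])/K[0,0],(uv[1]-K[1,2])/K[1,1]]);p=d.copy()
    for _ in range(30): p=d/(1+k*(p@p))
    R=np.array(im['R']);return -R.T@np.array(im['t']),R.T@np.array([p[0],p[1],1])
def onz(im,uv,z):
    c,d=ray(im,uv); return (c+d*(z-c[2])/d[2])
def proj(im,X):
    K=np.array(im['intrinsics']);p=np.array(im['R'])@np.array(X)+np.array(im['t']);p=p[:2]/p[2]
    p=p*(1+im['k1']*(p@p)); return K[:2,:2]@p+K[:2,2]
def save(im,n): cv2.imwrite('pics/'+n,im['color'][:,:,::-1])
E
python3 - <<'E'
from h import *
import pickle
print(bot.observe(),bot.tcp_to_tips)
for n in('top','scene'):
    im=cam(n);save(im,n+'0.png');pickle.dump(im,open(n+'0.pkl','wb'));print(n,im['intrinsics'],im['k1'],-np.array(im['R']).T@im['t'])
E
```

```text
{'t': 0.0, 'q': array([-1.37909293e+00,  8.79207902e-02,  1.37227948e+00, -2.45464806e-05,
        1.68357419e+00, -1.03106027e-01]), 'joint_vel': array([-0.00173896,  0.00103651,  0.00064643,  0.00102095,  0.00053893,
        0.00103486]), 'joint_torque': array([-1.07575059e-03, -3.40182424e+01, -3.02428508e+01,  7.15252664e-02,
        3.31208738e-02, -1.71564516e-04]), 'ee_pos': array([ 0.15969521, -0.5257807 ,  0.22931001]), 'tcp_rot': array([-3.13941992e+00, -2.00292050e-04,  2.94806467e-01]), 'force': array([-0.19902946,  0.35575618, -0.38886571]), 'moment': array([ 0.01734722,  0.01382738, -0.00551397]), 'grasp_force': 0.0, 'finger_gap': 0.9999380072548348} 0.025
top [[416.41617671   0.         320.29166979]
 [  0.         416.41617671 206.05135054]
 [  0.           0.           1.        ]] -0.03689929295740778 [0.38513882 0.00489671 1.25559413]
scene [[393.80594697   0.         332.0443447 ]
 [  0.         393.80594697 194.35636578]
 [  0.           0.           1.        ]] -0.036133882464848645 [-0.39013223  0.49255491  0.52997641]
```

View pics/top0.png

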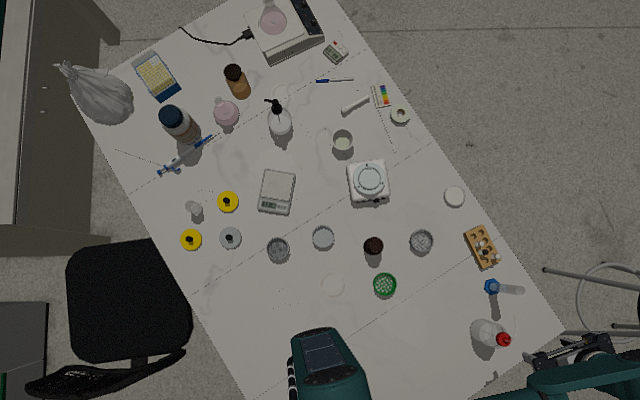

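View pics/scene0.png

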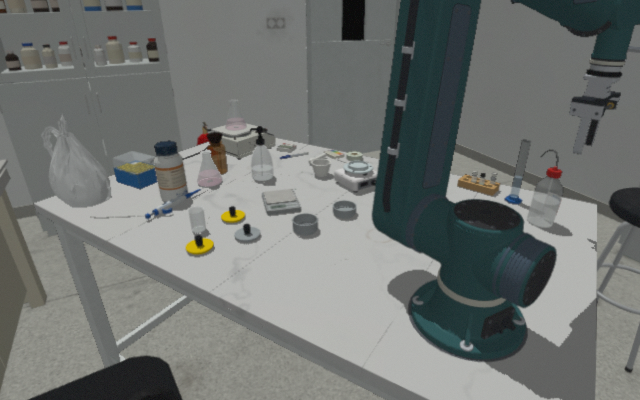

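Top view: lid is the grey disc at (230,238), with yellow look-alikes at (228,202) and (191,240). The open frames are at (278,250), (322,237) and (421,241), plus the green decoy at (384,285). The dark-brown bottle is at (373,247), with a distractor at (237,80). Shaker is at (369,182) and balance at (277,192). A close crop will settle pan versus fine versus coarse.

```bash
python3 - <<'E'
from h import *
import pickle
im=pickle.load(open('top0.pkl','rb'))
c=im['color'][150:310,180:480]
cv2.imwrite('pics/crop0.png',cv2.resize(c,(798,426),interpolation=cv2.INTER_CUBIC)[:,:,::-1])
for n,uv,z in[('shaker',(370,180),.07),('balance',(277,192),.018),('A',(278,250),.03),('B',(322,237),.03),('C',(421,241),.03),('lid',(230,238),.01),('bottle',(373,245),.1),('green',(384,285),.03),('mortar',(343,143),.047),('beaker',(195,210),.03),('petri',(454,197),.015),('white',(333,285),.0)]:
    print(n,onz(im,uv,z).round(3))
E
```

```text
shaker [ 0.617 -0.135  0.07 ]
balance [0.599 0.141 0.018]
A [0.425 0.139 0.03 ]
B [0.459 0.009 0.03 ]
C [ 0.439 -0.281  0.03 ]
lid [0.465 0.285 0.01 ]
bottle [ 0.428 -0.131  0.1  ]
green [ 0.315 -0.166  0.03 ]
mortar [ 0.737 -0.062  0.047]
beaker [0.55  0.386 0.03 ]
petri [ 0.568 -0.392  0.015]
white [ 0.317 -0.019  0.   ]
```

View pics/crop0.png

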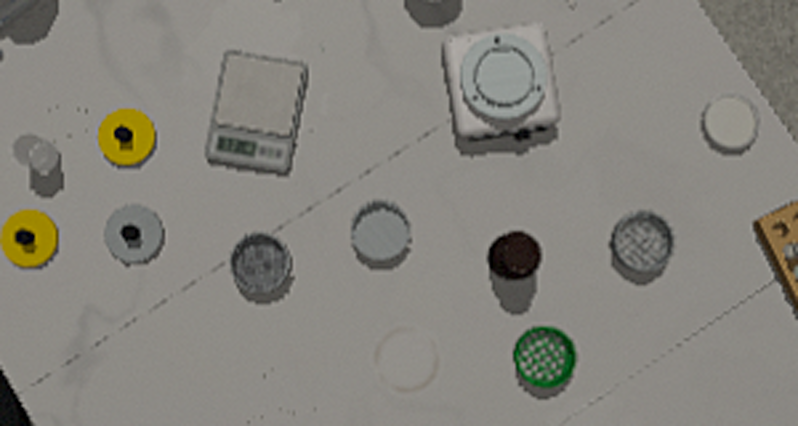

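Crop: the bright solid bottom at (322,237) is the pan. The dark dense mesh at (278,250) is the fine sieve, the open mesh at (421,241) is the coarse sieve, and the grey lid is at (230,238). Positions and spacings fit: balance to shaker is 276 mm. I'm lifting and heading to the bottle.

```bash
cat >> h.py <<'E'
from scipy.spatial.transform import Rotation as Ro
def go(x=None,y=None,z=None,yaw=0.0):
    "print the shift/turn (pendant units) from the present pose to a world target"
    s=bot.observe();p=np.array(s['ee_pos']);r=np.array(s['tcp_rot'])
    T=np.array([p[i] if v is None else v for i,v in enumerate((x,y,z))])
    d=Ro.from_euler('xyz',r).inv().apply(T-p)/.5
    a=(r[2]-yaw+np.pi)%(2*np.pi)-np.pi
    print('t',round(s['t'],2),'at',p.round(4),'yaw',r[2].round(4),'gap',round(s['finger_gap']*94,1),'F',s['force'].round(1),'-> d',d.round(4),'spin',(a/(np.pi/2)).round(4),'mm',np.linalg.norm(T-p).round(3)*1000)
E
python3 -m pendant '[[-1,[0,0,-0.12],0.09],[-1,[0,0,-0.2],0.188],[-1,[0.1,-0.08,-0.2],0.188],[-1,[0.2,-0.16,-0.2],0.188],[-1,[0.3,-0.24,-0.2],0.188]]'
python3 -c "
from h import *
go(.36,-.131,.33); print(np.array(bot.get_image('wrist')['mount']).round(3))"
```

```text
t: 0.72
ee_pos: [0.2665, -0.3701, 0.3299]
tcp_rot: [-3.141, 0.0, -0.001]
force: [2.4, -0.6, -0.6]
finger_gap: 0.998
grasp_force: 0.0
t 0.72 at [ 0.2665 -0.3701  0.3299] yaw -0.0014 gap 93.8 F [ 2.4 -0.6 -0.6] -> d [ 1.863e-01 -4.784e-01  2.000e-04] spin -0.0009 mm 257.0
[[ 0.001 -0.957 -0.289  0.085]
 [ 1.     0.001  0.    -0.   ]
 [ 0.    -0.289  0.957 -0.155]
 [ 0.     0.     0.     1.   ]]
```

```bash

python3 -m pendant '[[-1,[0.1,-0.07,0],0],[-1,[0.2,-0.15,0],0],[-1,[0.28,-0.24,0],0],[-1,[0.36,-0.34,0],0],[-1,[0.4,-0.43,0],0]]'
python3 -m pendant '[[-1,[0.07,-0.15,0],0],[-1,[0.07,-0.17,0],0],[-1,[0.07,-0.17,0],0],[-1,[0.07,-0.17,0],0],[-1,[0.07,-0.17,0],0]]'
python3 - <<'E'
from h import *
import pickle
im=cam('wrist');go();save(im,'w1.png');pickle.dump(im,open('w1.pkl','wb'))
im=cam('top');pickle.dump(im,open('top1.pkl','wb'))
E
```

```text
t: 1.4
ee_pos: [0.4672, -0.155, 0.3294]
tcp_rot: [-3.141, 0.001, 0.001]
force: [0.6, -0.4, 0.3]
finger_gap: 1.0
grasp_force: 0.0
t: 2.02
ee_pos: [0.5007, -0.0731, 0.3304]
tcp_rot: [3.141, 0.0, -0.003]
force: [0.5, -0.4, 0.1]
finger_gap: 1.002
grasp_force: 0.0
t 2.08 at [ 0.5007 -0.073   0.3305] yaw -0.0026 gap 94.3 F [ 0.1 -0.4 -0.5] -> d [0. 0. 0.] spin -0.0017 mm 0.0
```

View pics/w1.png

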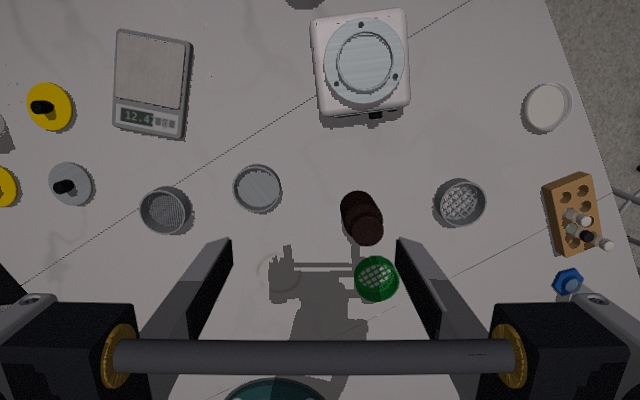

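The view shows the seat at (365,61), pan (258,189), fine sieve (166,210), coarse sieve (460,203), bottle cap top (362,232), lid (70,184) and balance (152,85). Next I fit the rim circles on their height planes in both views.

```bash
cat >> h.py <<'E'
from scipy.optimize import least_squares
def fit(im,guess,z,r=.033,w=.008,win=None):
    "centre of a circle of radius r in plane z from edge pixels"
    e=cv2.Canny(cv2.GaussianBlur(im['color'],(3,3),0),40,110);v,u=np.nonzero(e)
    c=proj(im,(*guess,z));m=np.hypot(u-c[0],v-c[1])<120
    P=np.array([onz(im,p,z)[:2] for p in zip(u[m],v[m])]);g=np.array(guess)
    for ww in(w,w*.6,.003,.002):
        d=np.hypot(*(P-g).T);Q=P[abs(d-r)<ww]
        if len(Q)<8: return g,0,0
        g=least_squares(lambda c:np.hypot(*(Q-c).T)-r,g,loss='soft_l1',f_scale=.0007).x
    return g,len(Q),np.std(np.hypot(*(Q-g).T)-r)
E
cat > m.py <<'E'
from h import *
import pickle
W=pickle.load(open('w1.pkl','rb'));T=pickle.load(open('top1.pkl','rb'));tiles=[]
for n,uv,z,r in[('seat',(365,60),.07,.033),('pan',(258,187),.026,.033),('fine',(166,208),.032,.033),('coarse',(460,200),.032,.033),('lid',(71,184),.010,.033),('cap',(362,233),.1,.020)]:
    g=onz(W,uv,z)[:2];f=fit(W,g,z,r);q=fit(T,f[0],z,r)
    print(n,'guess',g.round(4),'wrist',f[0].round(4),f[1],'%.4f'%f[2],'top',q[0].round(4),q[1],'%.4f'%q[2])
    for im in(W,T):
        b=cv2.resize(im['color'],None,fx=4,fy=4,interpolation=cv2.INTER_CUBIC)[:,:,::-1].copy()
        for a in np.linspace(0,6.28,40):
            p=4*proj(im,(f[0][0]+r*np.cos(a),f[0][1]+r*np.sin(a),z))+1.5;cv2.circle(b,tuple(p.round().astype(int).tolist()),1,(0,0,255),-1)
        c=(4*proj(im,(*f[0],z))).astype(int);b=cv2.copyMakeBorder(b,150,150,150,150,0)
        s=b[c[1]+22:c[1]+278,c[0]+22:c[0]+278];tiles.append(cv2.resize(s,(200,200)) if im is W else cv2.resize(s[48:208,48:208],(200,200)))
o=np.vstack([np.hstack(tiles[0:4]),np.hstack(tiles[4:8]),np.hstack(tiles[8:12])]);cv2.imwrite('pics/fit1.png',o)
print('balance',onz(W,(152,85),.018),onz(T,(277,192),.018))
print('shaker front edge corners',onz(W,(322,117),.044),onz(W,(409,108),.044),'petri',onz(W,(545,107),.015))
E
python3 m.py
```

```text
seat guess [ 0.6286 -0.1323] wrist [ 0.6246 -0.1314] 243 0.0009 top [ 0.6246 -0.1314] 0 0.0000
pan guess [0.4677 0.0042] wrist [0.4638 0.0064] 145 0.0010 top [0.4621 0.006 ] 41 0.0009
fine guess [0.439  0.1352] wrist [0.4386 0.1309] 98 0.0008 top [0.4342 0.1353] 35 0.0012
coarse guess [ 0.4501 -0.2787] wrist [ 0.4439 -0.2828] 155 0.0008 top [ 0.441  -0.2833] 52 0.0009
lid guess [0.4691 0.284 ] wrist [0.4695 0.2872] 138 0.0008 top [0.4679 0.2859] 48 0.0010
cap guess [ 0.4287 -0.1322] wrist [ 0.4313 -0.1381] 67 0.0006 top [ 0.4297 -0.138 ] 21 0.0011
balance [0.60506374 0.13968936 0.018     ] [0.59921649 0.1409937  0.018     ]
shaker front edge corners [ 0.56348199 -0.08410666  0.044     ] [ 0.574767   -0.19368032  0.044     ] petri [ 0.57742381 -0.38966274  0.015     ]
```

View pics/fit1.png

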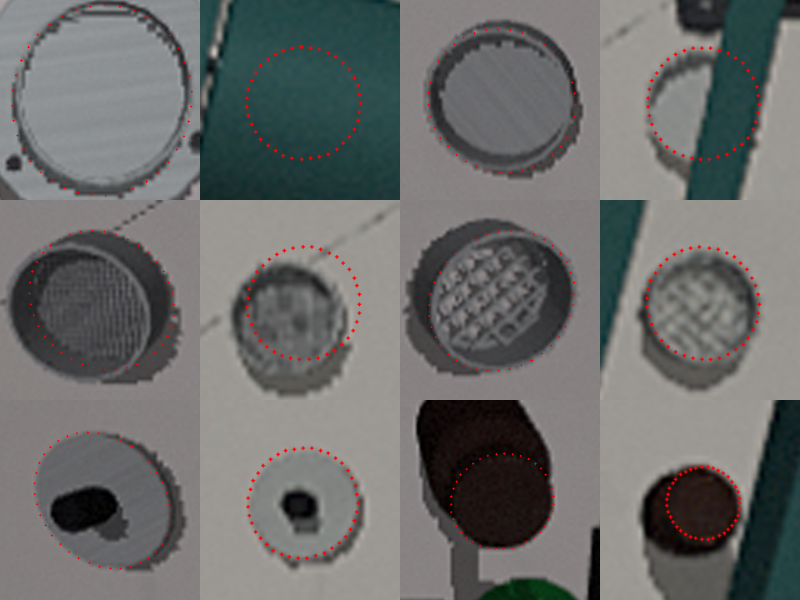

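Fits are good except the fine sieve, which I'll redo from close by. Taking the bottle first: over it, then down.

```bash

python3 -m pendant '[[-1,[-0.07,0.065,0.06],0],[-1,[-0.139,0.13,0.12],0],[-1,[-0.139,0.13,0.24],0],[-1,[-0.139,0.13,0.34],0],[-1,[-0.139,0.13,0.36],0]]'
python3 -m pendant '[[-1,[0,0,0.1],0],[-1,[0,0,0.179],0],[1,[0,0,0.179],0],[1,[0,0,0.179],0],[1,[0,0,0.179],0]]'
python3 -m pendant '[[1,[0,0,0],0],[1,[0,0,-0.03],0],[1,[0,0,-0.08],0],[1,[0,0,-0.12],0],[1,[0,0,-0.12],0]]'
python3 -c "
from h import *
go(.608,.003,.122)"
```

```text
t: 2.75
ee_pos: [0.4288, -0.1364, 0.1469]
tcp_rot: [-3.139, 0.007, -0.002]
force: [0.3, -0.8, 0.6]
finger_gap: 0.999
grasp_force: 0.0
t: 3.38
ee_pos: [0.4335, -0.1377, 0.0639]
tcp_rot: [3.139, -0.005, -0.001]
force: [0.1, 1.4, -0.2]
finger_gap: 0.719
grasp_force: 0.0
t: 4.0
ee_pos: [0.4329, -0.1374, 0.1236]
tcp_rot: [3.139, -0.005, -0.0]
force: [-0.3, -0.1, -0.8]
finger_gap: 0.539
grasp_force: 29.9
t 4.0 at [ 0.4329 -0.1374  0.1236] yaw -0.0005 gap 50.7 F [-0.3 -0.1 -0.8] -> d [ 0.35   -0.2809  0.0043] spin -0.0003 mm 224.0
```

```bash

python3 -m pendant '[[1,[0.07,-0.057,0],0],[1,[0.16,-0.127,0],0],[1,[0.25,-0.2,0],0],[1,[0.33,-0.26,0],0],[1,[0.36,-0.282,0],0]]'
python3 -m pendant '[[1,[0,0,0],0],[1,[0,0,0.05],0],[1,[0,0,0.1],0],[1,[0,0,0.116],0],[1,[0,0,0.119],0]]'
python3 -m pendant '[[1,[0,0,0.001],0],[0.3,[0,0,0.001],0],[-0.5,[0,0,0.001],0],[-0.6,[0,0,0.001],0],[-0.6,[0,0,-0.05],0]]'
python3 -m pendant '[[-0.6,[0,0,-0.12],0],[-0.6,[0,0,-0.2],0],[-0.8,[-0.1,-0.1,-0.2],0],[-1,[-0.2,-0.2,-0.2],0],[-1,[-0.2,-0.29,-0.2],0]]'
python3 -c "
from h import *
go(.469,.286,.2)"
```

```text
t: 4.62
ee_pos: [0.6126, 0.0064, 0.1193]
tcp_rot: [-3.141, 0.002, 0.002]
force: [0.2, -1.0, -0.0]
finger_gap: 0.539
grasp_force: 29.9
t: 5.25
ee_pos: [0.6112, 0.0024, 0.067]
tcp_rot: [3.14, -0.002, -0.002]
force: [-8.8, -1.5, 21.9]
finger_gap: 0.541
grasp_force: 30.1
t: 5.88
ee_pos: [0.6087, 0.0039, 0.083]
tcp_rot: [-3.141, 0.008, -0.001]
force: [0.6, -0.2, -0.6]
finger_gap: 0.793
grasp_force: 0.0
t: 6.5
ee_pos: [0.5088, 0.1493, 0.1854]
tcp_rot: [3.141, 0.002, -0.003]
force: [1.1, 0.4, -0.1]
finger_gap: 1.001
grasp_force: 0.0
t 6.5 at [0.5088 0.1493 0.1854] yaw -0.0026 gap 94.1 F [ 1.1  0.4 -0.1] -> d [-0.0805 -0.2732 -0.0293] spin -0.0016 mm 143.0
```

```bash

python3 -m pendant '[[-1,[-0.08,-0.1,-0.03],0],[-1,[-0.1,-0.13,-0.03],0],[-1,[-0.1,-0.13,-0.03],0],[-1,[-0.1,-0.13,-0.03],0],[-1,[-0.1,-0.13,-0.03],0]]'
python3 - <<'E'
from h import *
import pickle
im=cam('wrist');pickle.dump(im,open('w2.pkl','wb'));save(im,'w2.png');go()
T=cam('top');pickle.dump(T,open('top2.pkl','wb'))
print('lid',fit(im,(.469,.286),.01)); 
for g in((.434,.135),(.4365,.136)):print('fine',fit(im,g,.032,w=.006),proj(im,(*g,.032)))
E
```

```text
t: 7.12
ee_pos: [0.4622, 0.2131, 0.2008]
tcp_rot: [3.141, 0.001, -0.002]
force: [-0.2, -0.8, -0.2]
finger_gap: 0.998
grasp_force: 0.0
t 7.17 at [0.4622 0.2131 0.2009] yaw -0.0025 gap 93.7 F [ 0.3  0.3 -0.3] -> d [0. 0. 0.] spin -0.0016 mm 0.0
lid (array([0.4698202 , 0.28639902]), 268, np.float64(0.0009227986317182414))
fine (array([0.43249745, 0.14006181]), 211, np.float64(0.0011043714434962357)) [390.71953332 215.58366562]
fine (array([0.4332962 , 0.14122594]), 234, np.float64(0.0011413278644491517)) [389.89297404 213.24196576]
```

View pics/w2.png

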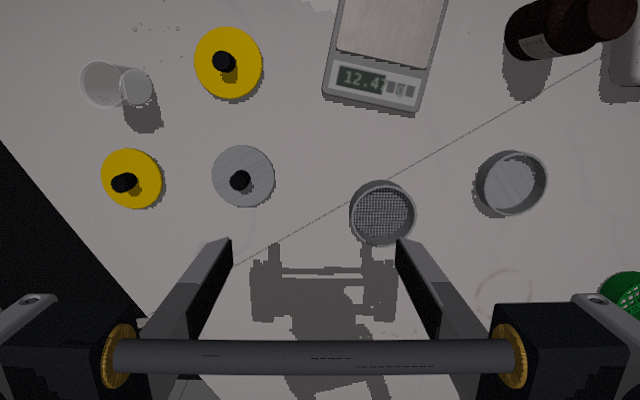

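Lid at (243,177), fine sieve at (383,212), pan at (510,183). The bottle stands upright at top right. Grasping the lid's knob now.

```bash

python3 -m pendant '[[-0.4,[0.015,-0.1,0],0],[-0.4,[0.015,-0.147,0.08],0],[-0.4,[0.015,-0.147,0.18],0],[-0.4,[0.015,-0.147,0.26],0],[-0.4,[0.015,-0.147,0.3],0]]'
python3 -c "
from h import *
go(.4698,.2864,.038)"
```

```text
t: 7.85
ee_pos: [0.4679, 0.2864, 0.0481]
tcp_rot: [3.139, 0.005, -0.001]
force: [-0.6, 0.2, 0.9]
finger_gap: 0.7
grasp_force: 0.0
t 7.85 at [0.4679 0.2864 0.0481] yaw -0.0014 gap 65.8 F [-0.6  0.2  0.9] -> d [0.0039 0.     0.0201] spin -0.0009 mm 10.0
```

```bash

python3 -m pendant '[[-0.4,[0,0,0.022],0],[1,[0,0,0.022],0],[1,[0,0,0.022],0],[1,[0,0,0.022],0],[1,[0,0,0.022],0]]'
python3 -m pendant '[[1,[0,0,0.022],0],[1,[0,0,-0.05],0],[1,[0,0,-0.16],0],[1,[0,0,-0.26],0],[1,[0,0,-0.3],0]]'
python3 -c "
from h import *
go(.36,-.05,.18);go(.63,-.25,.16)"
```

```text
t: 8.48
ee_pos: [0.4697, 0.2879, 0.0413]
tcp_rot: [-3.141, -0.002, -0.0]
force: [0.8, 0.3, 0.2]
finger_gap: 0.311
grasp_force: 0.0
t: 9.1
ee_pos: [0.4704, 0.2884, 0.1941]
tcp_rot: [-3.139, -0.005, -0.0]
force: [0.2, -0.0, -0.8]
finger_gap: 0.183
grasp_force: 30.0
t 9.1 at [0.4704 0.2884 0.1941] yaw -0.0004 gap 17.2 F [ 0.2 -0.  -0.8] -> d [-0.2208  0.6769  0.0253] spin -0.0002 mm 356.0
t 9.1 at [0.4704 0.2884 0.1941] yaw -0.0004 gap 17.2 F [ 0.2 -0.  -0.8] -> d [0.3192 1.0768 0.0672] spin -0.0002 mm 563.0
```

```bash

python3 -m pendant '[[1,[0.03,0.1,0],0],[1,[0.065,0.215,0],0],[1,[0.1,0.33,0],0],[1,[0.135,0.445,0],0],[1,[0.17,0.56,0],0]]'
python3 -m pendant '[[1,[0.035,0.115,0],0],[1,[0.07,0.23,0],0],[1,[0.105,0.345,0],0],[1,[0.14,0.45,0],0],[1,[0.163,0.52,0],0]]'
python3 -m pendant '[[1,[0,0,0.06],0],[1,[0,0,0.16],0],[1,[0,0,0.25],0],[1,[0,0,0.28],0],[1,[0,0,0.29],0]]'
python3 -c "
from h import *
go(.637,-.253,.0405)"
```

```text
t: 9.72
ee_pos: [0.5542, 0.0059, 0.1897]
tcp_rot: [-3.141, 0.0, -0.0]
force: [1.1, 0.8, -0.8]
finger_gap: 0.186
grasp_force: 30.0
t: 10.35
ee_pos: [0.6354, -0.255, 0.1889]
tcp_rot: [-3.141, 0.001, -0.002]
force: [1.6, 0.4, 0.1]
finger_gap: 0.181
grasp_force: 30.0
t: 10.98
ee_pos: [0.6353, -0.2522, 0.0447]
tcp_rot: [-3.141, 0.001, -0.0]
force: [0.5, -0.3, -0.2]
finger_gap: 0.185
grasp_force: 30.0
t 10.97 at [ 0.6353 -0.2522  0.0447] yaw -0.0004 gap 17.4 F [ 0.5 -0.3 -0.2] -> d [0.0035 0.0016 0.0084] spin -0.0002 mm 5.0
```

```bash

python3 -m pendant '[[1,[0,0,0.008],0],[1,[0,0,0.01],0],[0.3,[0,0,0.01],0],[-0.1,[0,0,0.01],0],[-0.2,[0,0,0.01],0]]'
python3 -m pendant '[[-0.2,[0,0,0],0],[-0.3,[0,0,-0.1],0],[-0.6,[0,0,-0.22],0],[-1,[-0.06,-0.06,-0.34],0],[-1,[-0.14,-0.14,-0.38],0]]'
python3 -c "
from h import *
go(.465,.005,.2)"
```

```text
t: 11.6
ee_pos: [0.6357, -0.2525, 0.0411]
tcp_rot: [3.141, -0.001, -0.001]
force: [0.6, -0.2, -0.5]
finger_gap: 0.466
grasp_force: 0.0
t: 12.22
ee_pos: [0.5707, -0.1873, 0.2315]
tcp_rot: [3.139, -0.006, -0.002]
force: [-0.3, 0.5, 0.5]
finger_gap: 0.93
grasp_force: 0.0
t 12.22 at [ 0.5707 -0.1873  0.2315] yaw -0.0019 gap 87.4 F [-0.3  0.5  0.5] -> d [-0.2124 -0.3843  0.0608] spin -0.0012 mm 222.0
```

```bash
cat > look.py <<'E'
import sys,time
from h import *
# look.py name x y z ...
im=cam('wrist');a=sys.argv[1:]
for i in range(0,len(a),4):
    x,y,z=map(float,a[i+1:i+4]);f=fit(im,(x,y),z,w=.007);print(a[i],f[0].round(4),f[1],'%.4f'%f[2],proj(im,(*f[0],z)).round())
    b=im['color'].copy()
    for t in np.linspace(0,6.28,60): cv2.circle(im['color'],tuple(proj(im,(f[0][0]+.033*np.cos(t),f[0][1]+.033*np.sin(t),z)).round().astype(int).tolist()),0,(255,0,0),-1)
save(im,'look_%s.png'%a[0])
E
python3 -m pendant '[[-1,[0,0,0],0],[-1,[0,0,0],0],[-1,[0,0,0],0],[-1,[0,0,0],0],[-1,[0,0,0],0]]'
python3 look.py seat .6246 -.1314 .07 lid .6355 -.2525 .010 coarse .4439 -.2828 .032
python3 -m pendant '[[-1,[-0.05,-0.09,0],0],[-1,[-0.1,-0.18,0.03],0],[-1,[-0.15,-0.27,0.06],0],[-1,[-0.2,-0.35,0.06],0],[-1,[-0.212,-0.384,0.06],0]]'
python3 -m pendant '[[-1,[0,0,0],0],[-1,[0,0,0],0],[-1,[0,0,0],0],[-1,[0,0,0],0],[-1,[0,0,0],0]]'
python3 look.py pan .463 .0062 .026 seatb .6246 -.1314 .07 fine .434 .137 .032
python3 -c "
from h import *
a=cv2.imread('pics/look_seat.png');b=cv2.imread('pics/look_pan.png')
cv2.imwrite('pics/two.png',np.hstack([cv2.resize(a[:270,120:520],(400,270)),cv2.resize(b[:270,120:520],(400,270))]));go()"
```

```text
t: 12.85
ee_pos: [0.5699, -0.1871, 0.2265]
tcp_rot: [-3.141, 0.002, -0.001]
force: [-0.4, -0.3, -0.3]
finger_gap: 0.999
grasp_force: 0.0
seat [ 0.6268 -0.134 ] 333 0.0010 [255. 131.]
lid [ 0.6361 -0.2524] 263 0.0010 [375. 117.]
coarse [ 0.444  -0.2831] 108 0.0009 [396. 287.]
t: 13.52
ee_pos: [0.463, 0.0069, 0.1978]
tcp_rot: [3.141, -0.001, 0.001]
force: [0.9, -0.1, -0.1]
finger_gap: 0.999
grasp_force: 0.0
t: 14.15
ee_pos: [0.4641, 0.0049, 0.1975]
tcp_rot: [3.141, 0.0, -0.001]
force: [-0.9, -0.6, 0.1]
finger_gap: 0.996
grasp_force: 0.0
pan [0.4648 0.0076] 251 0.0012 [311. 187.]
seatb [ 0.6229 -0.1284] 183 0.0009 [490.  -0.]
fine [0.4327 0.1413] 240 0.0009 [178. 220.]
t 14.2 at [0.464  0.005  0.1976] yaw -0.0011 gap 94.0 F [ 0.4 -0.1  0.1] -> d [0. 0. 0.] spin -0.0007 mm 0.0
```

View pics/two.png

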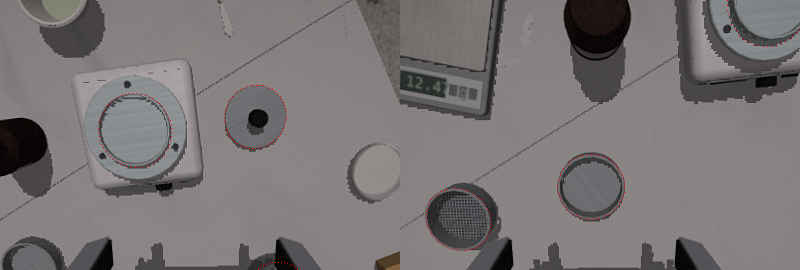

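The lid lies flat beside the shaker at crop position (256,117), the pan rim is ringed at crop position (590,187), and the bottle is upright. I'll squeeze the pan at two perpendicular yaws so it is centred on the TCP.

```bash

python3 -m pendant '[[-1,[0.001,-0.004,0.11],0],[-1,[0.001,-0.004,0.22],0],[-1,[0.001,-0.004,0.3],0],[-1,[0.001,-0.004,0.328],0],[-1,[0.001,-0.004,0.328],0]]'
python3 -m pendant '[[1,[0,0,0],0],[1,[0,0,0],0],[1,[0,0,0],0],[1,[0,0,0],0],[1,[0,0,0],0]]'
python3 -c "
from h import *
go()"
python3 -m pendant '[[-1,[0,0,0],0],[-1,[0,0,0],0],[-1,[0,0,0],-0.1],[-1,[0,0,0],-0.2],[-1,[0,0,0],-0.3]]'
python3 -m pendant '[[-1,[0,0,0],-0.11],[-1,[0,0,0],-0.22],[-1,[0,0,0],-0.33],[-1,[0,0,0],-0.44],[-1,[0,0,0],-0.55]]'
python3 -m pendant '[[-1,[0,0,0],-0.1],[-1,[0,0,0],-0.15],[-1,[0,0,0],-0.15],[-1,[0,0,0],-0.15],[1,[0,0,0],-0.15]]'
python3 -c "
from h import *
go()"
python3 -m pendant '[[1,[0,0,0],0],[1,[0,0,0],0],[1,[0,0,0],0],[1,[0,0,0],0],[1,[0,0,0],0]]'
python3 -c "
from h import *
go()"
```

```text
t: 14.82
ee_pos: [0.4643, 0.0073, 0.0335]
tcp_rot: [3.142, 0.001, -0.001]
force: [-0.1, -0.8, 0.0]
finger_gap: 1.003
grasp_force: 0.0
t: 15.45
ee_pos: [0.4652, 0.0073, 0.0347]
tcp_rot: [3.141, -0.002, -0.0]
force: [-1.2, -0.4, 5.9]
finger_gap: 0.698
grasp_force: 30.0
t 15.45 at [0.4652 0.0073 0.0347] yaw -0.0005 gap 65.6 F [-1.2 -0.4  5.9] -> d [0. 0. 0.] spin -0.0003 mm 0.0
t: 16.08
ee_pos: [0.4639, 0.0074, 0.033]
tcp_rot: [-3.141, 0.001, 0.476]
force: [-0.3, -0.5, -0.3]
finger_gap: 1.002
grasp_force: 0.0
t: 16.7
ee_pos: [0.4639, 0.0074, 0.033]
tcp_rot: [-3.14, 0.0, 1.34]
force: [-0.5, -0.2, -0.4]
finger_gap: 0.998
grasp_force: 0.0
t: 17.32
ee_pos: [0.4643, 0.0074, 0.0335]
tcp_rot: [-3.141, 0.0, 1.57]
force: [-0.2, 0.4, 0.1]
finger_gap: 0.927
grasp_force: 0.0
t 17.32 at [0.4643 0.0074 0.0335] yaw 1.5697 gap 87.1 F [-0.2  0.4  0.1] -> d [0. 0. 0.] spin 0.9993 mm 0.0
t: 17.95
ee_pos: [0.4644, 0.0074, 0.0337]
tcp_rot: [3.142, 0.0, 1.57]
force: [-0.3, 0.6, 0.1]
finger_gap: 0.699
grasp_force: 30.0
t 17.95 at [0.4644 0.0074 0.0337] yaw 1.5702 gap 65.7 F [-0.3  0.6  0.1] -> d [0. 0. 0.] spin 0.9997 mm 0.0
```

Camera and squeeze agree within 1 mm (0.4643, 0.0074). Lifting the pan and looking at the seat from close by.

```bash

python3 -m pendant '[[1,[0,0,-0.1],0],[1,[0,0,-0.22],0],[1,[0,0,-0.34],0],[1,[-0.06,0.04,-0.4],0],[1,[-0.14,0.11,-0.4],0]]'
python3 -m pendant '[[1,[-0.08,0.06,0],0],[1,[-0.16,0.13,0],0],[1,[-0.23,0.19,0],0],[1,[-0.275,0.214,0],0],[1,[-0.275,0.214,0],0]]'
python3 -m pendant '[[1,[0,0,0],0],[1,[0,0,0],0],[1,[0,0,0],0],[1,[0,0,0],0],[1,[0,0,0],0]]'
python3 look.py seat2 .626 -.133 .07
python3 - <<'E'
from h import *
go(.6265,-.134,.11,1.5708)
im=cam('wrist')
for g in ((.6265,-.134),(.6246,-.1314)): print(fit(im,g,.07,.031,.004),fit(im,g,.07,.033,.004),fit(im,g,.063,.033,.004))
c=proj(im,(.6265,-.134,.07)).astype(int);print(c);a=cv2.imread('pics/look_seat2.png')
x0=max(c[0]-70,0);y0=max(c[1]-50,0);cv2.imwrite('pics/seat2c.png',cv2.resize(np.hstack([im['color'][y0:y0+110,x0:x0+140,::-1],a[y0:y0+110,x0:x0+140]]),(784,308)))
E
```

```text
t: 18.58
ee_pos: [0.5213, -0.0629, 0.2384]
tcp_rot: [3.133, 0.002, 1.572]
force: [0.9, -0.1, -0.9]
finger_gap: 0.696
grasp_force: 30.0
t: 19.2
ee_pos: [0.6264, -0.2016, 0.2318]
tcp_rot: [-3.139, -0.001, 1.568]
force: [-0.1, -0.3, -1.4]
finger_gap: 0.7
grasp_force: 30.0
t: 19.82
ee_pos: [0.6262, -0.2, 0.2338]
tcp_rot: [3.141, 0.0, 1.571]
force: [-0.2, -0.5, -1.3]
finger_gap: 0.697
grasp_force: 30.0
seat2 [ 0.6256 -0.1325] 321 0.0010 [312. 118.]
t 19.88 at [ 0.6262 -0.2001  0.2338] yaw 1.5705 gap 65.4 F [-0.4 -0.6 -0.9] -> d [0.1322 0.0004 0.2476] spin -0.0002 mm 140.0
(array([ 0.62587345, -0.13266852]), 326, np.float64(0.001169522863922927)) (array([ 0.62564317, -0.13246563]), 319, np.float64(0.0009698150331023249)) (array([ 0.62591438, -0.13267569]), 365, np.float64(0.0011570020356938006))
(array([ 0.62406988, -0.13202068]), 387, np.float64(0.0012194603689408528)) (array([ 0.6255412 , -0.13233396]), 315, np.float64(0.0009402928412597834)) (array([ 0.6253507 , -0.13252927]), 343, np.float64(0.0011172396989889972))
[313 119]
```

View pics/seat2c.png

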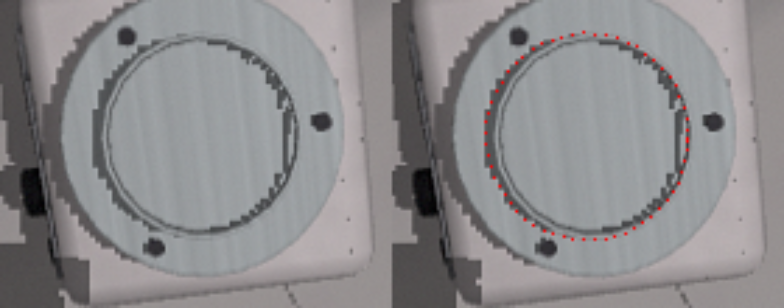

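The collar rim spans crop x 103–298 and y 35–236. The shadow on the left pulled the fit about 1.6 mm, so the corrected seat centre is about (0.627, -0.1324). Going down.

```bash

python3 -m pendant '[[1,[0.09,0.0016,0.02],0],[1,[0.135,0.0016,0.1],0],[1,[0.135,0.0016,0.18],0],[1,[0.135,0.0016,0.23],0],[1,[0.135,0.0016,0.242],0]]'
python3 -m pendant '[[1,[0,0,0],0],[1,[0,0,0.008],0],[1,[0,0,0.014],0],[1,[0,0,0.02],0],[1,[0,0,0.024],0]]'
python3 -c "
from h import *
go(.627,-.1324,.0975,1.5708)"
```

```text
t: 20.55
ee_pos: [0.6258, -0.1322, 0.11]
tcp_rot: [-3.137, -0.001, 1.57]
force: [0.6, -0.0, 0.1]
finger_gap: 0.695
grasp_force: 30.0
t: 21.18
ee_pos: [0.6271, -0.1327, 0.1005]
tcp_rot: [3.142, 0.0, 1.57]
force: [-0.1, -0.1, -0.4]
finger_gap: 0.699
grasp_force: 30.0
t 21.18 at [ 0.6271 -0.1327  0.1005] yaw 1.5702 gap 65.7 F [-0.1 -0.1 -0.4] -> d [ 0.0006 -0.0002  0.0061] spin -0.0004 mm 3.0
```

```bash

python3 -m pendant '[[1,[0,0,0.003],0],[1,[0,0,0.006],0],[1,[0,0,0.009],0],[1,[0,0,0.009],0],[1,[0,0,0.009],0]]'
python3 -c "
from h import *
go()"
```

```text
t: 21.8
ee_pos: [0.6272, -0.1327, 0.0977]
tcp_rot: [3.141, 0.0, 1.57]
force: [-2.1, 0.2, 5.4]
finger_gap: 0.698
grasp_force: 30.0
t 21.8 at [ 0.6272 -0.1327  0.0977] yaw 1.5704 gap 65.6 F [-2.1  0.2  5.4] -> d [0. 0. 0.] spin 0.9997 mm 0.0
```

```bash

python3 -m pendant '[[0.2,[0,0,0],0],[-0.6,[0,0,0],0],[-1,[0,0,0],0],[-1,[0,0,0],0],[-1,[0,0,-0.05],0]]'
python3 -m pendant '[[-1,[0,0,-0.11],0],[-1,[0.05,-0.03,-0.16],0],[-1,[0.13,-0.09,-0.16],0],[-1,[0.22,-0.16,-0.16],0],[-1,[0.31,-0.23,-0.16],0]]'
python3 -m pendant '[[-1,[0.09,-0.07,0],0],[-1,[0.18,-0.13,0],0],[-1,[0.238,-0.158,0],0],[-1,[0.238,-0.158,0],0],[-1,[0.238,-0.158,0],0]]'
python3 look.py fine2 .4327 .1413 .032
python3 -c "
from h import *
go(.4327,.1413,.035,1.5708)
a=cv2.imread('pics/look_fine2.png');cv2.imwrite('pics/f2c.png',cv2.resize(a[60:260,160:460],(600,400)))"
```

```text
t: 22.42
ee_pos: [0.6255, -0.1322, 0.1182]
tcp_rot: [-3.136, -0.002, 1.57]
force: [0.3, -0.2, 0.2]
finger_gap: 0.998
grasp_force: 0.0
t: 23.05
ee_pos: [0.5112, 0.0235, 0.201]
tcp_rot: [3.141, -0.0, 1.57]
force: [-0.2, -0.0, 0.7]
finger_gap: 1.0
grasp_force: 0.0
t: 23.68
ee_pos: [0.4336, 0.1409, 0.2011]
tcp_rot: [3.141, 0.001, 1.57]
force: [-0.2, 0.4, -0.2]
finger_gap: 1.0
grasp_force: 0.0
fine2 [0.4331 0.1445] 253 0.0011 [312. 185.]
t 23.73 at [0.4338 0.1406 0.201 ] yaw 1.5693 gap 94.2 F [-0.9  0.2  0.6] -> d [ 0.0015 -0.0021  0.332 ] spin -0.001 mm 166.0
```

View pics/f2c.png

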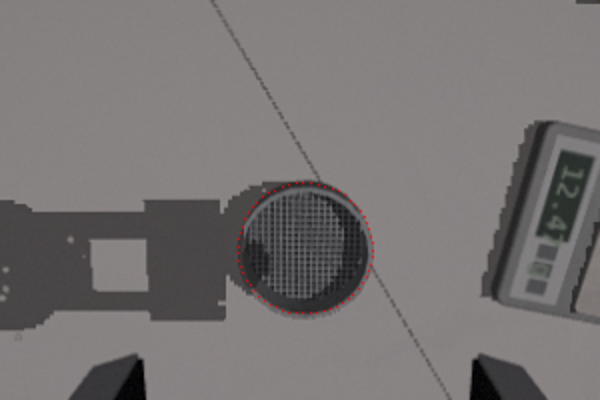

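Fine sieve between the jaws, confirmed dense mesh, rim centred near crop (306,247). Same two-way squeeze for it.

```bash

python3 -m pendant '[[-1,[0.003,-0.002,0.11],0],[-1,[0.005,-0.002,0.22],0],[-1,[0.005,-0.002,0.3],0],[-1,[0.005,-0.002,0.33],0],[-1,[0.005,-0.002,0.33],0]]'
python3 -m pendant '[[1,[0,0,0],0],[1,[0,0,0],0],[1,[0,0,0],0],[1,[0,0,0],0],[1,[0,0,0],0]]'
python3 -m pendant '[[-1,[0,0,0],0],[-1,[0,0,0],0],[-1,[0,0,0],0.1],[-1,[0,0,0],0.2],[-1,[0,0,0],0.3]]'
python3 -m pendant '[[-1,[0,0,0],0.11],[-1,[0,0,0],0.22],[-1,[0,0,0],0.33],[-1,[0,0,0],0.44],[-1,[0,0,0],0.55]]'
python3 -m pendant '[[-1,[0,0,0],0.1],[-1,[0,0,0],0.15],[-1,[0,0,0],0.15],[-1,[0,0,0],0.15],[1,[0,0,0],0.15]]'
python3 -m pendant '[[1,[0,0,0],0],[1,[0,0,0],0],[1,[0,0,0],0],[1,[0,0,0],0],[1,[0,0,0],0]]'
python3 -c "
from h import *
go(.6271,-.1327,.22,0)"
```

```text
t: 24.35
ee_pos: [0.4324, 0.1432, 0.0358]
tcp_rot: [-3.14, 0.0, 1.569]
force: [-0.2, -0.1, 0.2]
finger_gap: 0.996
grasp_force: 0.0
t: 24.98
ee_pos: [0.4329, 0.1441, 0.0372]
tcp_rot: [3.14, -0.0, 1.57]
force: [-0.4, 0.7, 6.6]
finger_gap: 0.699
grasp_force: 30.0
t: 25.6
ee_pos: [0.4318, 0.1438, 0.0355]
tcp_rot: [-3.141, 0.001, 1.094]
force: [-0.1, -0.7, 0.1]
finger_gap: 1.0
grasp_force: 0.0
t: 26.22
ee_pos: [0.4319, 0.1438, 0.0356]
tcp_rot: [3.142, 0.001, 0.229]
force: [-0.1, -0.4, -0.1]
finger_gap: 1.0
grasp_force: 0.0
t: 26.85
ee_pos: [0.4322, 0.1439, 0.036]
tcp_rot: [3.142, 0.0, 0.0]
force: [0.3, 0.1, -0.1]
finger_gap: 0.924
grasp_force: 0.0
t: 27.48
ee_pos: [0.4323, 0.1438, 0.0361]
tcp_rot: [3.141, -0.0, -0.0]
force: [0.7, -0.7, 0.1]
finger_gap: 0.698
grasp_force: 30.0
t 27.48 at [0.4323 0.1438 0.0361] yaw -0.0004 gap 65.6 F [ 0.7 -0.7  0.1] -> d [ 0.3899  0.553  -0.3676] spin -0.0003 mm 385.0
```

```bash

python3 -m pendant '[[1,[0,0,-0.1],0],[1,[0,0,-0.22],0],[1,[0.02,0.03,-0.33],0],[1,[0.07,0.1,-0.368],0],[1,[0.14,0.2,-0.368],0]]'
python3 -m pendant '[[1,[0.07,0.1,0],0],[1,[0.14,0.2,0],0],[1,[0.2,0.29,0],0],[1,[0.24,0.34,0],0],[1,[0.25,0.353,0],0]]'
python3 -m pendant '[[1,[0,0,0.05],0],[1,[0,0,0.1],0],[1,[0,0,0.14],0],[1,[0,0,0.16],0],[1,[0,0,0.16],0]]'
python3 -c "
from h import *
go(.6271,-.1327,.120,0)"
```

```text
t: 28.1
ee_pos: [0.5038, 0.044, 0.2232]
tcp_rot: [-3.141, -0.006, 0.003]
force: [0.7, -0.2, -1.8]
finger_gap: 0.699
grasp_force: 30.0
t: 28.72
ee_pos: [0.6274, -0.1343, 0.2184]
tcp_rot: [-3.141, 0.002, -0.003]
force: [-0.0, -0.4, -1.3]
finger_gap: 0.699
grasp_force: 30.0
t: 29.35
ee_pos: [0.6265, -0.1318, 0.1395]
tcp_rot: [-3.141, 0.002, 0.0]
force: [-0.1, -0.1, -1.5]
finger_gap: 0.696
grasp_force: 30.0
t 29.35 at [ 0.6265 -0.1318  0.1395] yaw 0.0003 gap 65.4 F [-0.1 -0.1 -1.5] -> d [0.0013 0.0017 0.039 ] spin 0.0002 mm 20.0
```

```bash

python3 -m pendant '[[1,[0.001,0.001,0.01],0],[1,[0.001,0.0015,0.02],0],[1,[0.001,0.0015,0.026],0],[1,[0.001,0.0015,0.03],0],[1,[0.001,0.0015,0.034],0]]'
python3 -c "
from h import *
go(.6271,-.1327,.120,0)"
python3 -m pendant '[[1,[0,0,0.002],0],[1,[0,0,0.004],0],[1,[0,0,0.006],0],[1,[0,0,0.007],0],[1,[0,0,0.007],0]]'
python3 -c "
from h import *
go(.6271,-.1327,.120,0)"
```

```text
t: 29.98
ee_pos: [0.6277, -0.1335, 0.1231]
tcp_rot: [3.141, -0.0, -0.001]
force: [0.1, 0.9, -1.2]
finger_gap: 0.698
grasp_force: 30.0
t 29.98 at [ 0.6277 -0.1335  0.1231] yaw -0.0006 gap 65.7 F [ 0.1  0.9 -1.2] -> d [-0.0012 -0.0017  0.0062] spin -0.0004 mm 3.0
t: 30.6
ee_pos: [0.6277, -0.1335, 0.1202]
tcp_rot: [3.141, -0.001, -0.0]
force: [-1.1, 0.6, 0.0]
finger_gap: 0.699
grasp_force: 30.0
t 30.6 at [ 0.6277 -0.1335  0.1202] yaw -0.0005 gap 65.7 F [-1.1  0.6  0. ] -> d [-0.0013 -0.0016  0.0004] spin -0.0003 mm 1.0
```

```bash

python3 -m pendant '[[1,[0,0,0.002],0],[0,[0,0,0.002],0],[-1,[0,0,0.001],0],[-1,[0,0,0],0],[-1,[0,0,-0.05],0]]'
python3 -m pendant '[[-1,[0,0,-0.11],0],[-1,[-0.05,0.04,-0.14],0],[-1,[-0.13,0.105,-0.14],0],[-1,[-0.22,0.18,-0.14],0],[-1,[-0.3,0.25,-0.12],0]]'
python3 -m pendant '[[-1,[-0.05,0.04,0.04],0],[-1,[-0.068,0.05,0.04],0],[-1,[-0.068,0.05,0.04],0],[-1,[-0.068,0.05,0.04],0],[-1,[-0.068,0.05,0.04],0]]'
python3 look.py coarse2 .444 -.283 .032
python3 -c "
from h import *
go(.444,-.283,.036,0)
a=cv2.imread('pics/look_coarse2.png');cv2.imwrite('pics/c2c.png',cv2.resize(a[0:260,100:500],(800,520)))"
```

```text
t: 31.22
ee_pos: [0.6261, -0.133, 0.1415]
tcp_rot: [-3.14, 0.006, -0.001]
force: [-0.1, 0.4, 0.2]
finger_gap: 0.974
grasp_force: 0.0
t: 31.85
ee_pos: [0.4766, -0.2596, 0.2053]
tcp_rot: [3.14, -0.002, -0.0]
force: [-0.1, -0.2, -0.5]
finger_gap: 0.999
grasp_force: 0.0
t: 32.48
ee_pos: [0.4447, -0.2828, 0.1853]
tcp_rot: [3.141, -0.001, 0.001]
force: [0.3, -0.3, 0.0]
finger_gap: 1.001
grasp_force: 0.0
coarse2 [ 0.444  -0.2839] 284 0.0012 [314. 194.]
t 32.52 at [ 0.4445 -0.2828  0.1851] yaw 0.0011 gap 93.8 F [-0.3 -0.8  0.1] -> d [-1.300e-03  2.000e-04  2.982e-01] spin 0.0007 mm 149.0
```

View pics/c2c.png

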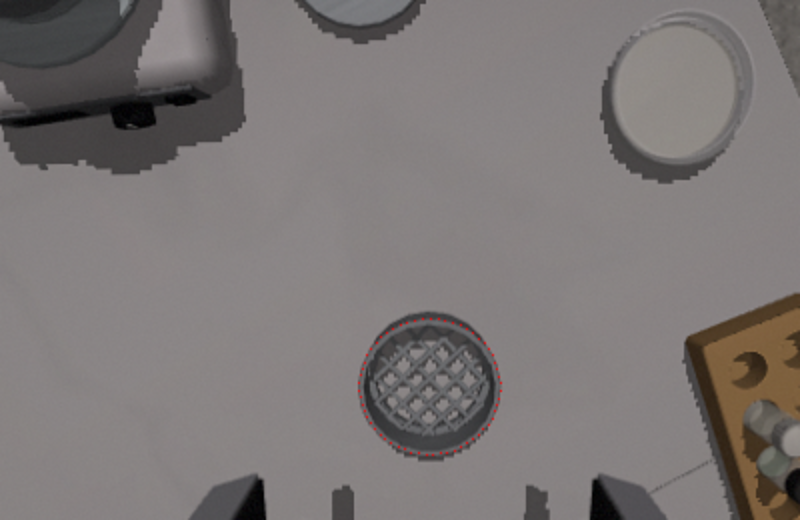

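Coarse sieve (open thick wires) at crop position (430,388), clear of the rack. Squeezing it both ways.

```bash

python3 -m pendant '[[-1,[-0.001,0.002,0.11],0],[-1,[-0.001,0.002,0.2],0],[-1,[-0.001,0.002,0.27],0],[-1,[-0.001,0.002,0.298],0],[-1,[-0.001,0.002,0.298],0]]'
python3 -m pendant '[[1,[0,0,0],0],[1,[0,0,0],0],[1,[0,0,0],0],[1,[0,0,0],0],[1,[0,0,0],0]]'
python3 -m pendant '[[-1,[0,0,0],0],[-1,[0,0,0],0],[-1,[0,0,0],-0.1],[-1,[0,0,0],-0.2],[-1,[0,0,0],-0.3]]'
python3 -m pendant '[[-1,[0,0,0],-0.11],[-1,[0,0,0],-0.22],[-1,[0,0,0],-0.33],[-1,[0,0,0],-0.44],[-1,[0,0,0],-0.55]]'
python3 -m pendant '[[-1,[0,0,0],-0.1],[-1,[0,0,0],-0.15],[-1,[0,0,0],-0.15],[-1,[0,0,0],-0.15],[1,[0,0,0],-0.15]]'
python3 -m pendant '[[1,[0,0,0],0],[1,[0,0,0],0],[1,[0,0,0],0],[1,[0,0,0],0],[1,[0,0,0],0]]'
python3 -c "
from h import *
go(.6275,-.1332,.24,1.5708)"
```

```text
t: 33.15
ee_pos: [0.4431, -0.284, 0.0353]
tcp_rot: [-3.141, 0.001, 0.0]
force: [0.4, -0.6, 0.0]
finger_gap: 1.0
grasp_force: 0.0
t: 33.78
ee_pos: [0.4436, -0.2847, 0.0367]
tcp_rot: [3.141, -0.001, -0.001]
force: [-0.5, 1.1, 6.3]
finger_gap: 0.701
grasp_force: 30.0
t: 34.4
ee_pos: [0.4427, -0.2842, 0.035]
tcp_rot: [-3.141, 0.001, 0.476]
force: [-1.0, 0.1, -0.4]
finger_gap: 1.004
grasp_force: 0.0
t: 35.02
ee_pos: [0.4427, -0.2842, 0.035]
tcp_rot: [-3.141, -0.0, 1.34]
force: [-0.8, 0.3, -0.5]
finger_gap: 1.001
grasp_force: 0.0
t: 35.65
ee_pos: [0.443, -0.2844, 0.0355]
tcp_rot: [-3.141, 0.0, 1.57]
force: [0.6, 1.0, -1.4]
finger_gap: 0.925
grasp_force: 0.0
t: 36.28
ee_pos: [0.4431, -0.2844, 0.0357]
tcp_rot: [3.141, 0.0, 1.57]
force: [0.0, 0.1, 1.0]
finger_gap: 0.702
grasp_force: 30.0
t 36.27 at [ 0.4431 -0.2844  0.0357] yaw 1.5702 gap 66.0 F [0.  0.1 1. ] -> d [ 0.3026  0.3687 -0.4086] spin -0.0004 mm 314.0
```

```bash

python3 -m pendant '[[1,[0,0,-0.1],0],[1,[0,0,-0.22],0],[1,[0,0,-0.34],0],[1,[0.04,0.05,-0.409],0],[1,[0.11,0.135,-0.409],0]]'
python3 -m pendant '[[1,[0.07,0.09,0],0],[1,[0.14,0.17,0],0],[1,[0.18,0.22,0],0],[1,[0.193,0.234,0],0],[1,[0.193,0.234,0],0]]'
python3 -m pendant '[[1,[0,0,0.05],0],[1,[0,0,0.1],0],[1,[0,0,0.14],0],[1,[0,0,0.15],0],[1,[0,0,0.15],0]]'
python3 -c "
from h import *
go(.6275,-.1332,.1457,1.5708)"
```

```text
t: 36.9
ee_pos: [0.512, -0.2308, 0.245]
tcp_rot: [3.134, 0.005, 1.567]
force: [0.2, -1.0, -2.2]
finger_gap: 0.699
grasp_force: 30.0
t: 37.52
ee_pos: [0.6273, -0.133, 0.2395]
tcp_rot: [-3.14, 0.0, 1.571]
force: [-0.3, -0.6, -1.5]
finger_gap: 0.699
grasp_force: 30.0
t: 38.15
ee_pos: [0.6271, -0.1338, 0.1656]
tcp_rot: [3.142, 0.0, 1.569]
force: [-0.2, -0.3, -1.3]
finger_gap: 0.697
grasp_force: 30.0
t 38.15 at [ 0.6271 -0.1338  0.1656] yaw 1.569 gap 65.5 F [-0.2 -0.3 -1.3] -> d [0.0013 0.0008 0.0398] spin -0.0011 mm 20.0
```

```bash

python3 -m pendant '[[1,[0,0,0.01],0],[1,[0,0.0005,0.02],0],[1,[0,0.0005,0.027],0],[1,[0,0.0005,0.032],0],[1,[0,0.0005,0.036],0]]'
python3 -m pendant '[[1,[0,0,0.002],0],[1,[0,0,0.004],0],[1,[0,0,0.006],0],[1,[0,0,0.008],0],[1,[0,0,0.008],0]]'
python3 -c "
from h import *
go(.6275,-.1332,.1457,1.5708)"
```

```text
t: 38.78
ee_pos: [0.6279, -0.1329, 0.1469]
tcp_rot: [-3.141, 0.0, 1.57]
force: [0.5, 0.5, -1.7]
finger_gap: 0.703
grasp_force: 30.0
t: 39.4
ee_pos: [0.6279, -0.133, 0.1456]
tcp_rot: [3.14, 0.001, 1.57]
force: [-4.0, 0.9, 6.7]
finger_gap: 0.698
grasp_force: 30.0
t 39.4 at [ 0.6279 -0.133   0.1456] yaw 1.5704 gap 65.6 F [-4.   0.9  6.7] -> d [-0.0005 -0.0008 -0.0002] spin -0.0003 mm 0.0
```

```bash

python3 -m pendant '[[0.2,[0,0,0],0],[-1,[0,0,0],0],[-1,[0,0,0],0],[-1,[0,0,0],0],[-1,[0,0,-0.08],0]]'
python3 -m pendant '[[-1,[0,0,-0.11],0],[-1,[0,-0.03,-0.2],0],[-1,[-0.04,-0.12,-0.26],0],[-1,[-0.08,-0.22,-0.3],0],[-1,[-0.1,-0.3,-0.3],0]]'
python3 -m pendant '[[-1,[0,-0.1,0],0],[-1,[0,-0.2,0],0],[-1,[0,-0.2,0],0],[-1,[0,-0.2,0],0],[-1,[0,-0.2,0],0]]'
python3 - <<'E'
from h import *
go()
w=cam('wrist');t=cam('top');s=cam('scene')
for im,k in((w,'w'),(t,'t')):
    print(k,'coarse',fit(im,(.6277,-.1331),.142),'lid',fit(im,(.636,-.2524),.01),'cap',fit(im,(.612,.004),.1,.02))
a=t['color'][110:310,170:490];b=s['color'][130:260,170:410]
cv2.imwrite('pics/end.png',np.vstack([np.hstack([cv2.resize(a,(400,250)),cv2.resize(b,(400,250))]),cv2.resize(w['color'],(800,340))[:, :]])[:,:,::-1])
E
```

```text
t: 40.02
ee_pos: [0.6256, -0.1323, 0.1783]
tcp_rot: [-3.132, -0.003, 1.57]
force: [0.2, 0.1, 0.2]
finger_gap: 1.0
grasp_force: 0.0
t: 40.65
ee_pos: [0.4769, -0.1839, 0.3356]
tcp_rot: [3.137, 0.003, 1.569]
force: [0.7, -1.8, -0.2]
finger_gap: 0.999
grasp_force: 0.0
t: 41.28
ee_pos: [0.3788, -0.1829, 0.3327]
tcp_rot: [-3.141, -0.0, 1.571]
force: [0.1, -0.3, -0.6]
finger_gap: 1.003
grasp_force: 0.0
t 41.27 at [ 0.3788 -0.1829  0.3327] yaw 1.5711 gap 94.3 F [ 0.1 -0.3 -0.6] -> d [0. 0. 0.] spin 1.0002 mm 0.0
w coarse (array([ 0.62771113, -0.13255441]), 221, np.float64(0.0008758954611780807)) lid (array([ 0.63679722, -0.25253317]), 153, np.float64(0.0007548692157802968)) cap (array([0.6092532 , 0.00172943]), 45, np.float64(0.0005464329083601977))
t coarse (array([ 0.62500102, -0.13290449]), 73, np.float64(0.0009711959484930611)) lid (array([ 0.63380701, -0.25328347]), 49, np.float64(0.0010724232823423354)) cap (array([0.60783696, 0.00164316]), 34, np.float64(0.0010325657111457756))
```

View pics/end.png

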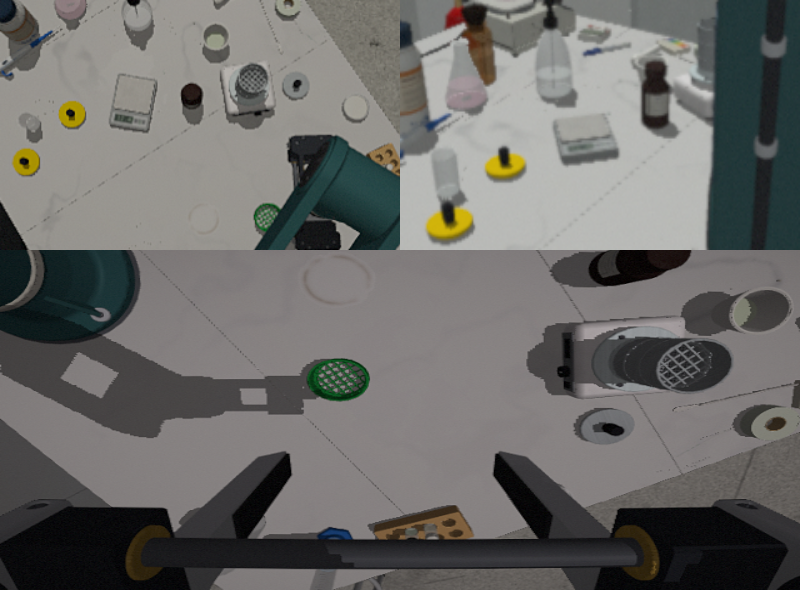

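The final view shows the column on the shaker (crop 690,362), with its top rim fitting height 142 mm in both the wrist and top views. The bottle is upright between balance and shaker, the lid is flat beyond the shaker, and the bystanders have not moved.

```bash
python3 -c "
from plant import bot
print(bot.finish_job())"
```

```text
the job is handed in; nothing more can be done
None
```

The bench is set up and the job is handed in at about 41 s on the robot's clock. Pan, fine sieve and coarse sieve are seated on the shaker, the bottle stands between balance and shaker, and the lid lies flat, knob up, beyond the shaker; the hand-in returned no verdict.

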